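Pull a plug-in module with a quarter-turn puller key

TASK

Fit the puller key from its stand into the slotted module in the open chassis, give it a quarter turn so that it locks, and pull the module straight up out of its well. Stand the module upright in the grey tray, set down before you let go, with the key left locked in it. Lift it only by the key, and leave the other module where it is.

Things in the scene. Friction and masses are not known exactly. Their poses are not given: they have to be found in the camera images.
- key_grip (a point): Puller key: loose, 102 mm tall, 0.16 kg, upright in its stand. This point is the centre of its flat black handle, 60 (x) by 14 (y) by 34 mm high, 85 mm above the key's foot; z up. Below it a 10 mm steel shank with a round collar, 36 mm across, 6 mm thick, underside 25 mm above the foot. Same after a half turn.
- key_foot (a point): Centre of the key's foot (its lowest point, on the shank's axis), same axes as key_grip. Here is the crosswise lug, 32 mm along x (parallel to the handle's width) by 9 mm along y, 12 mm high; its lowest 4 mm is narrowed to 26 by 5 mm.
- key_stand: Fixed wooden block 75 by 75 mm, 60 mm high, on a 95 mm square foot. Slot in its top, 38 (x) by 14 mm (y), in which the key's lug hangs, the collar resting on the block: raise the key over 25 mm to free it. Origin at the centre of its underside on the bench, z up.
- chassis: Fixed open instrument chassis 240 (x) by 200 (y) mm, 100 mm high, white front panel at -x 4 mm higher. Origin near the centre of its underside on the bench, z up. Two wells open at the top, 74 (x) by 60 (y) mm, 75 mm deep, at x = -50, y = +40 and -40 mm; the modules in them have their tops level with the chassis and the same heading as it.
- module: The slotted module to pull: loose aluminium block 70 (x) by 56 (y) by 75 mm high, about 0.42 kg, in either well with 2 mm of play. Origin at the centre of its underside, z up. With the key fully in (collar on the module's top) key_grip is 135 mm and key_foot 50 mm above this origin.
- module_slot (a point): Centre of the slot in the slotted module's top face; module's axes. Slot 40 mm along x by 15 mm along y through an 8 mm lip; below it a chamber 44 by 44 mm, 22 mm high. Key fully in: lug 5 mm below the lip. Turned a quarter turn either way (no stop; 50 to 130 degrees holds) the lug is under the lip and after 5 mm of slack lifts the module.
- blank_module: The other module: the same block but with a closed plain top and two screw heads, in the other well. Origin at the centre of its underside. It is to stay where it is.
- tray: Fixed open grey tray 200 (x) by 160 (y) mm, 35 mm high, empty; walls and floor 5 mm thick, so its inner floor is 5 mm above the bench. Origin at the centre of its underside on the bench, z up.
Mind the look-alikes: they are no part of the job. What is shaped like the part that bears key_grip but yellow is not meant.

How it is judged:
By the outcome, as a careful person would: the job done as asked, in the order asked, and still so for the second after the job is handed in, with the robot touching nothing.
It also fails if it takes over 64 s, if anything falls off the work surface, if the arm or the gripper's body presses on something with over 40 N, if the wrist force passes 120 N, or if a joint passes its speed limit or range.

ROBOT

A 6-joint arm with a two-finger parallel gripper is mounted at the origin on the work surface. World frame = base frame: x ahead of the robot, y to its left, z up, the work surface at z = 0. Lengths are in m, angles in rad, forces in N, time in s.
With the tool pointing down it reaches from about 0.25 to 0.775 m from the base axis. Payload 4 kg.
Tool frame: the origin (TCP) lies at the very end of the fingers, on their centre line; the grasp point (between the pads) lies 19 mm behind it; x points along the fingers, y is the direction in which the jaws open and shut, and the axes are right-handed (so a half turn about x gives the same grasp; the last joint's range is limited). The gripper opens to 94 mm and grips with 3 to 60 N. Pads are 16 mm wide; open, the fingers measure 119 mm over their backs; the gripper's body (75 mm by 177 mm) begins 78 mm behind the grasp point.
Start: joints at [-1.408, 0.087, 1.371, -0, 1.684, -0.103], TCP at [0.144, -0.531, 0.206] pointing down, gripper open.
Joint ranges: [-3.1, 3.1], [-0.76, 2.03], [0.27, 2.55], [-1.08, 4.22], [0.17, 2.65], [-2.57, 2.57]. Speed limits (rad/s): [2.79, 2.79, 3.14, 3.14, 3.14, 3.14].

INTERFACE

Orientations are given as a rotation vector (axis times angle).
In Python, from rig import bot, eyes, order gives the robot as it stands. The module is installed in compiled form; this text tells all that it offers.
- The arm moves only by the shell command python3 -m inch 'ROWS' [OPENING] [FORCE]. ROWS is JSON, a list of rows, each an object with "offset": the shift along the tool's x, y, z in mm, a list of three; "spin": the turn about the tool's x in degrees. A call has 1 to 5 rows; each row is the pose to reach, as a shift and turn from the pose commanded when the call began, along the tool's axes at that moment; what a row does not reach only later rows make up. A row lasts 1/10 s, in which the tool goes at most 50 mm and 8.59 degrees, less where a joint would pass 70% of its speed; a pose out of reach is approached as far as the arm can. A call with a gripper value outside its range is refused whole. OPENING is the opening in per cent of the stroke, from 0 (shut) to 100 (fully open), set as the call begins (- or left out, the last holds). The fingers move at their own pace and stop on an object; FORCE is the grip in N (left out, the last holds). Time passes only in rows, so rows that repeat a pose let the fingers close. It gives the time, the measured TCP pose, the force and the opening at its end, in the units of the state.
- bot.read_state(): the state, without advancing time (a new reading comes with each control period).
- eyes.grab_frame(name): name is "side" or "top"; returns (picture, depth): 420x560x3 uint8, blue, green, red; 420x560 float32, m along the optical axis (not along the pixel's ray), 0 where there is no reading.
- eyes.camera_info(name): a dict with "K" (3x3 intrinsics, pixels), "rvec" (rotation vector, rad) and "tvec" (3), from world to camera coordinates, as OpenCV has them. Camera axes: x right, y down, z forward; pixel columns grow to the right and rows downward; lengths in m; the calibration is good to about 2 mm. A picture is of the moment at which its call begins. camera_info takes no time and is no camera call.
- order.sign_off(): hands the job in, once; it reports no verdict.
The state is a dict: "clock": time; "joints": joint angles; "dq": joint speeds; "joint_torque": joint torques, N m; "ee_pos": TCP position; "tcp_rot": TCP orientation; "wrist_force": force on the tool from outside, world axes, zero at the start; "torque": the same for the moment, N m; "opening": opening from 0.0 (shut) to 1.0 (fully open).
Only numpy, scipy, OpenCV 4.12 (cv2) and the standard library are available. Lean on these libraries where they do the work, as an engineer would, in place of code of your own. Each camera call takes 0.05 s, during which the arm holds its last target.

## Working session

There is one attempt and no reset: what is moved stays moved. The work goes in short steps, Python scripts to look and compute and a shell command to move; the robot and the scene stay as the last step left them, time stands still between calls to the robot, and variables do not carry over. Pictures are saved under pics/ and viewed, and the job is handed in when it is done.

```bash
mkdir -p pics; ls; python3 - <<'E'
from rig import bot,eyes
import cv2,numpy as np
s=bot.read_state(); print({k:np.round(v,3) for k,v in s.items()})
for n in("side","top"):
    im,d=eyes.grab_frame(n); cv2.imwrite(f"pics/{n}0.png",im); np.savez(f"{n}0.npz",im=im,d=d)
    i=eyes.camera_info(n); R=cv2.Rodrigues(np.array(i["rvec"]))[0]; print(n,i["K"],-R.T@np.array(i["tvec"]).ravel(),R)
E
```

```text
pics
{'clock': np.float64(0.0), 'joints': array([-1.408,  0.088,  1.372, -0.   ,  1.684, -0.103]), 'dq': array([-0.001,  0.   ,  0.   , -0.   , -0.   ,  0.   ]), 'joint_torque': array([-0.0000e+00, -3.4018e+01, -3.0243e+01,  7.2000e-02,  3.3000e-02,
       -0.0000e+00]), 'ee_pos': array([ 0.144, -0.53 ,  0.204]), 'tcp_rot': array([ 2.08 ,  0.28 , -2.081]), 'wrist_force': array([-0.222, -0.487, -0.121]), 'torque': array([-0.004, -0.064, -0.023]), 'opening': np.float64(0.997)}
side [[429.43915224   0.         273.31511834]
 [  0.         429.43915224 209.9733331 ]
 [  0.           0.           1.        ]] [ 0.4091743  -0.72101815  0.54478036] [[ 0.9881802  -0.15152167  0.02326123]
 [-0.05693063 -0.503624   -0.86204511]
 [ 0.14233342  0.85053163 -0.50629748]]
top [[500.55346078   0.         282.41869695]
 [  0.         500.55346078 212.09573363]
 [  0.           0.           1.        ]] [ 0.35260522 -0.00265986  1.23721933] [[-0.00379165 -0.99992532 -0.01161817]
 [-0.98832075  0.00551709 -0.15228805]
 [ 0.15234077  0.01090506 -0.98826786]]
```

View pics/side0.png

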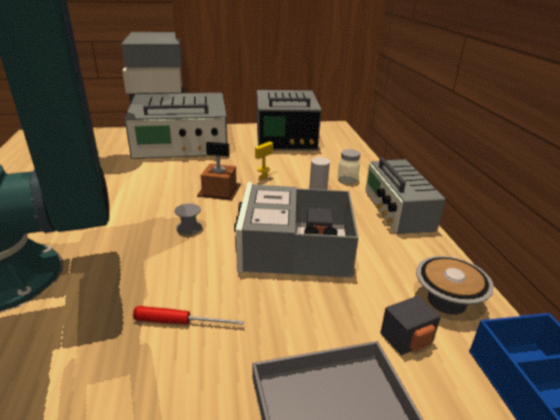

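View pics/top0.png

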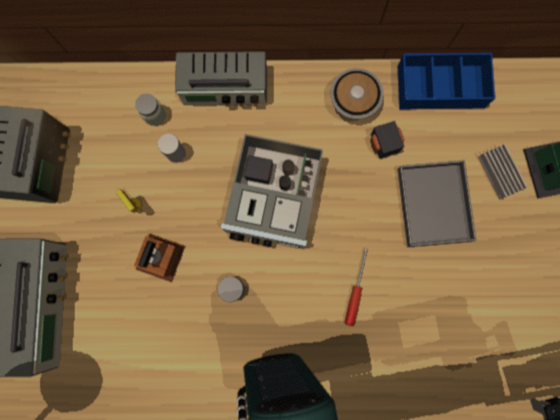

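Candidates for the key: black handle in the brown stand, top (152,251) / side (217,150), and the yellow T-shape, top (128,200) / side (264,152), which is excluded by its colour. For the slot: the module at top (251,208) has the dark slot, while the one at (286,214) has the plain plate. The tray is the grey one at (437,203), not the blue bin at (446,80). Next I'll check close crops.

```bash
python3 - <<'E'
import cv2,numpy as np
t=np.load("top0.npz")["im"]; s=np.load("side0.npz")["im"]
f=lambda a,x,y,w,h:cv2.resize(a[y:y+h,x:x+w],(400,300),interpolation=cv2.INTER_CUBIC)
cv2.imwrite("pics/crop0.png",np.vstack([np.hstack([f(t,120,222,80,60),f(t,215,130,120,90+30)]),np.hstack([f(s,190,130,80,60+10),f(s,235,175,80,60)])]))
E
```

```text
(no output)
```

View pics/crop0.png

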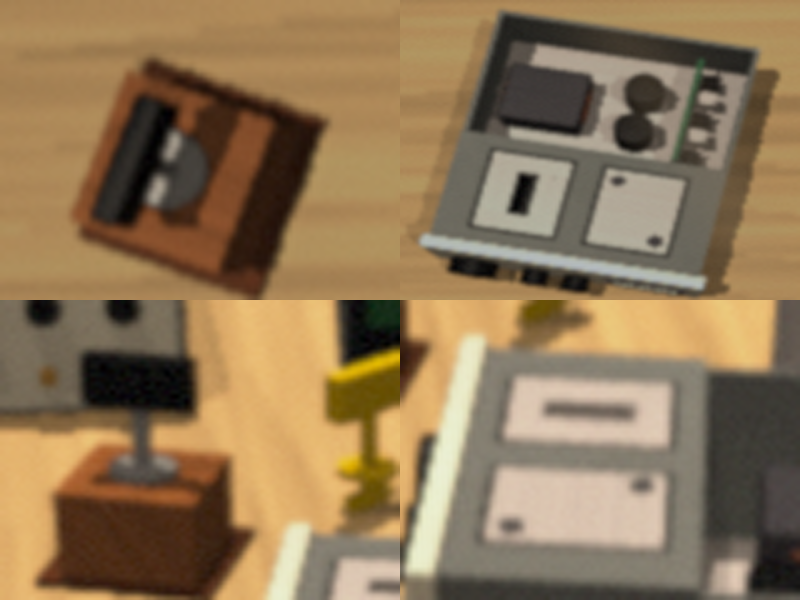

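```bash
cat > h.py <<'E'
import numpy as np,cv2
from rig import eyes
def cam(n):
    i=eyes.camera_info(n); R=cv2.Rodrigues(np.array(i["rvec"]))[0]; t=np.array(i["tvec"]).ravel(); return np.array(i["K"]),R,t
def cloud(n,d):
    K,R,t=cam(n); v,u=np.mgrid[:d.shape[0],:d.shape[1]]
    c=np.stack([(u-K[0,2])/K[0,0]*d,(v-K[1,2])/K[1,1]*d,d],-1); P=(c-t)@R; P[d==0]=np.nan; return P
def ray(n,uv,z):
    K,R,t=cam(n); uv=np.atleast_2d(uv).astype(float); c=np.c_[uv,np.ones(len(uv))]@np.linalg.inv(K).T
    w=c@R; o=-R.T@t; s=(z-o[2])/w[:,2]; return (o+w*s[:,None])[:,:2]
def proj(n,P):
    K,R,t=cam(n); c=np.atleast_2d(P)@R.T+t; p=c@K.T; return p[:,:2]/p[:,2:]
def rect(P,label):
    r=cv2.minAreaRect((P*1000).astype(np.float32)); b=cv2.boxPoints(r)
    e=[b[1]-b[0],b[2]-b[1]]; e=sorted(e,key=np.linalg.norm)[::-1]
    print(label,"c",np.round(r[0],1),"LxW",np.round([np.linalg.norm(x) for x in e],1),"long ang",np.round(np.degrees(np.arctan2(e[0][1],e[0][0]))%180,1),"med",np.round(np.median(P,0)*1000,1))
E
python3 - <<'E'
from h import *
for n,boxes in {"top":dict(key=(130,222,70,65),slot=(238,185,28,45),mod=(232,185,40,45),blank=(268,190,38,45),chas=(215,130,115,120),tray=(390,150,95,105)),
 "side":dict(key=(195,132,45,35),slot=(262,188,28,20),mod=(240,182,60,30),blank=(240,200,60,30))}.items():
    f=np.load(n+"0.npz"); im,d=f["im"],f["d"]; P=cloud(n,d); g=im.max(2)
    for k,(x,y,w,h) in boxes.items():
        s=np.s_[y:y+h,x:x+w]; q=P[s]; gg=g[s]; z=q[...,2]
        if k=="key":
            m=(gg<70)&(z>.09); uv=np.argwhere(m)[:,::-1]+[x,y]; print(n,"z",np.nanpercentile(z[m],[5,50,95]))
            m=(gg<70)&(z>.130); uv=np.argwhere(m)[:,::-1]+[x,y]
            rect(ray(n,uv,.137),n+" keytop")
            rect(q[m][:,:2],n+" keytop depth")
        elif k=="slot":
            m=gg<75; l,lab,st,ce=cv2.connectedComponentsWithStats(m.astype(np.uint8)); print([ (st[i].tolist(),ce[i].round(1).tolist()) for i in range(1,l)])
            i=1+np.argmax(st[1:,4]); uv=np.argwhere(lab==i)[:,::-1]+[x,y]; rect(ray(n,uv,.1),n+" slot")
        elif k in("mod","blank"):
            m=((gg>165)).astype(np.uint8); l,lab,st,ce=cv2.connectedComponentsWithStats(m); i=1+np.argmax(st[1:,4]); uv=np.argwhere(lab==i)[:,::-1]+[x,y]; rect(ray(n,uv,.1),n+" "+k); print(np.nanmedian(z[lab==i]))
        elif k=="chas":
            m=(z>.09)&(z<.115); rect(q[m][:,:2],"chassis"); 
        elif k=="tray":
            m=(z>.027)&(z<.045); rect(q[m][:,:2],"tray"); print(np.nanmedian(z[m]))
E
```

```text
top z [0.11166779 0.13422863 0.13864688]
top keytop c [431.5 311.8] LxW [57.1 14.4] long ang 161.3 med [430.5 312.1]
top keytop depth c [431.9 312.9] LxW [57.1 14.6] long ang 162.5 med [430.7 312.6]
[([10, 15, 8, 15, 74], [13.3, 22.1])]
top slot c [540.1  81.5] LxW [34.7 11. ] long ang 168.0 med [540.2  82.2]
top mod c [540.2  81.4] LxW [65.8 52.5] long ang 168.2 med [540.2  82.1]
0.09904414944163324
top blank c [523.6   3.3] LxW [66.1 52.1] long ang 168.0 med [523.5   3.9]
0.09901657663493255
chassis c [584.2  30.7] LxW [233.2 199.4] long ang 167.9 med [528.2  40.7]
tray c [ 569.9 -367.8] LxW [236.7 233.1] long ang 177.8 med [ 567.2 -366.9]
0.03293196156050532
side z [0.10682684 0.12240867 0.13792345]
side keytop c [431.2 304.6] LxW [53.6 26.9] long ang 174.6 med [430.2 304.6]
side keytop depth c [431.3 310.7] LxW [56.8  9.2] long ang 160.6 med [430.1 309. ]
[]Traceback (most recent call last):
  File "<stdin>", line 14, in <module>
    return _wrapfunc(a, 'argmax', axis=axis, out=out, **kwds)
    return bound(*args, **kwds)
ValueError: attempt to get argmax of an empty sequence
```

```bash
python3 - <<'E'
from h import *
f=np.load("side0.npz"); im,d=f["im"],f["d"]; g=im.max(2); P=cloud("side",d)
def comp(m,x,y):
    l,lab,st,ce=cv2.connectedComponentsWithStats(m.astype(np.uint8)); i=1+np.argmax(st[1:,4]); return np.argwhere(lab==i)[:,::-1]+[x,y]
x,y,w,h=262,190,24,14; print(g[y:y+h,x:x+w].min()); m=g[y:y+h,x:x+w]<g[y:y+h,x:x+w].min()+55; rect(ray("side",comp(m,x,y),.1),"side slot")
for x,y,w,h in((250,186,45,21),(246,203,50,26)):
    uv=comp(g[y:y+h,x:x+w]>165,x,y); print(uv.min(0),uv.max(0)); rect(ray("side",uv,.1),"side mod")
for p in ([.5401,.0818,.1],[.4315,.3120,.137]): print(proj("side",p))
f=np.load("top0.npz"); im,d=f["im"],f["d"]; P=cloud("top",d)
m=(P[...,2]>.02)&(P[...,2]<.045); m[:, :390]=0;m[:,485:]=0;m[:150]=0;m[255:]=0
rect(P[comp(m,0,0)[:,1],comp(m,0,0)[:,0],:2],"tray rim")
E
```

```text
108
side slot c [541.   81.8] LxW [37.3 13.1] long ang 164.5 med [541.6  82.2]
[256 190] [288 204]
side mod c [540.8  82.5] LxW [69.1 59.1] long ang 167.8 med [540.6  80.1]
[252 208] [287 224]
side mod c [524.4   4.5] LxW [69.3 57.8] long ang 167.8 med [524.   3.]
[[272.10449528 196.8343557 ]]
[[216.51107195 142.88943199]]
tray rim c [ 559.7 -366.6] LxW [201.  162.8] long ang 4.8 med [ 562.3 -375.2]
```

```bash
cat >> h.py <<'E'
from rig import bot
from scipy.spatial.transform import Rotation as Ro
def go(p,jaw=None):
    s=bot.read_state(); R=Ro.from_rotvec(s["tcp_rot"]).as_matrix(); e=np.array(s["ee_pos"])*1000
    a=np.degrees(np.arctan2(R[1,1],R[0,1]))
    print("t",round(float(s["clock"]),2),"tcp",e.round(1),"toolx",R[:,0].round(4),"jaw",a.round(2),"j",np.round(s["joints"],3),"F",np.round(s["wrist_force"],1),"op",round(float(s["opening"]),3))
    if p is not None: print("offset",(R.T@(np.array(p)-e)).round(1))
    if jaw is not None: print("spin", round((-(jaw-a)+90)%180-90,2))
E
python3 -c "
from h import *
go([431.5,311.8,220],72)"
```

```text
t 0.1 tcp [ 144.4 -530.2  204.4] toolx [-3.e-04  2.e-03 -1.e+00] jaw -74.77 j [-1.408  0.088  1.372 -0.     1.684 -0.103] F [ 0.6 -0.   0.2] op 0.999
offset [ -14.  -737.  -498.2]
spin 33.23
```

```bash
python3 -m inch '[{"offset":[-30,-48,-33],"spin":-8},{"offset":[-30,-90,-61],"spin":-16},{"offset":[-30,-131,-89],"spin":-24},{"offset":[-30,-172,-117],"spin":-32},{"offset":[-30,-213,-145],"spin":-40}]' 100; python3 -c "
from h import *
go([431.5,311.8,240],72)"
```

```text
clock: 0.6
ee_pos: [0.2241, -0.2979, 0.235]
tcp_rot: [1.638, 0.862, -1.637]
wrist_force: [1.2, -0.2, 0.2]
opening: 1.0
t 0.6 tcp [ 224.1 -297.9  235. ] toolx [ 2.e-04  5.e-04 -1.e+00] jaw -34.5 j [-1.079 -0.32   1.679  0.     1.783 -0.476] F [ 1.2 -0.2  0.2] op 1.0
offset [  -4.6 -174.4 -619.9]
spin 73.5
```

```bash
python3 -m inch '[{"offset":[-5,-13,-47],"spin":-8},{"offset":[-5,-26,-94],"spin":-16},{"offset":[-5,-39,-141],"spin":-24},{"offset":[-5,-52,-188],"spin":-32},{"offset":[-5,-65,-235],"spin":-40}]'; python3 -c "
from h import *
go([431.5,311.8,240],72)"
```

```text
clock: 1.1
ee_pos: [0.3045, -0.0679, 0.2403]
tcp_rot: [1.138, 1.252, -1.138]
wrist_force: [2.0, -0.3, -0.4]
opening: 0.999
t 1.1 tcp [304.5 -67.9 240.3] toolx [ 8.e-04 -4.e-04 -1.e+00] jaw 5.51 j [-0.402 -0.467  1.765 -0.     1.842 -0.498] F [ 2.  -0.3 -0.4] op 0.999
offset [ 2.000e-01  1.628e+02 -3.658e+02]
spin -66.49
```

```bash
python3 -m inch '[{"offset":[0,20,-45],"spin":-8},{"offset":[0,40,-90],"spin":-16},{"offset":[0,60,-135],"spin":-24},{"offset":[0,80,-180],"spin":-32},{"offset":[0,100,-225],"spin":-40}]'; python3 -c "
from h import *
go([431.5,311.8,240],72)"
```

```text
clock: 1.6
ee_pos: [0.3836, 0.1657, 0.2402]
tcp_rot: [0.605, 1.484, -0.606]
wrist_force: [-0.6, -0.8, 0.5]
opening: 0.999
t 1.6 tcp [383.6 165.7 240.2] toolx [ 2.e-04 -4.e-04 -1.e+00] jaw 45.62 j [ 0.272 -0.215  1.588 -0.     1.769 -0.524] F [-0.6 -0.8  0.5] op 0.999
offset [ 1.00e-01  1.38e+02 -6.79e+01]
spin -26.38
```

```bash
python3 -m inch '[{"offset":[0,44,-22],"spin":-8},{"offset":[0,88,-43],"spin":-16},{"offset":[0,130,-64],"spin":-24},{"offset":[0,138,-68],"spin":-26.4},{"offset":[0,138,-68],"spin":-26.4}]'; python3 -c "
from h import *
go([431.5,311.8,101],72)
"; python3 - <<'E'
from h import *
for n in("side","top"):
    im,d=eyes.grab_frame(n); cv2.imwrite(f"pics/{n}1.png",im); np.savez(f"{n}1.npz",im=im,d=d)
t=cv2.imread("pics/top1.png");s=cv2.imread("pics/side1.png")
f=lambda a,x,y,w,h:cv2.resize(a[y:y+h,x:x+w],(400,400),interpolation=cv2.INTER_CUBIC)
cv2.imwrite("pics/c1.png",np.hstack([f(t,90,180,150,150),f(s,150,60,150,150)]))
E
```

```text
clock: 2.1
ee_pos: [0.4323, 0.3107, 0.2387]
tcp_rot: [0.248, 1.559, -0.251]
wrist_force: [0.6, 0.0, -0.6]
opening: 1.001
t 2.1 tcp [432.3 310.7 238.7] toolx [-0.0028 -0.0016 -1.    ] jaw 71.77 j [ 0.517  0.046  1.349 -0.     1.75  -0.736] F [ 0.6  0.  -0.6] op 1.001
offset [137.7   1.2  -0.9]
spin -0.23
```

View pics/c1.png

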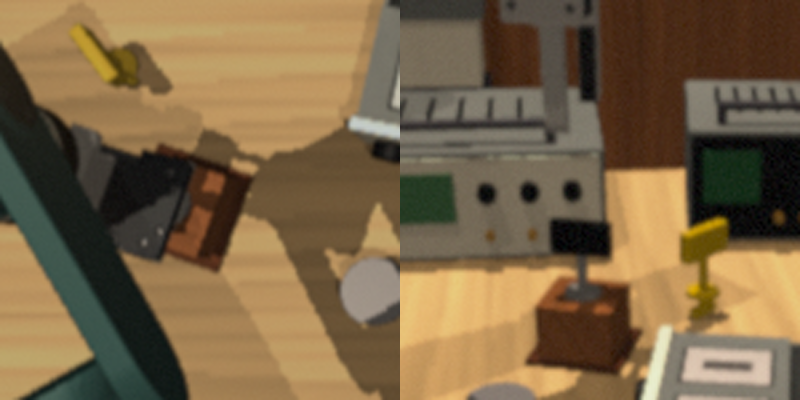

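The crop shows the jaws above the black handle at crop (580,237), and the yellow look-alike clear of them at (705,240). Next I'll descend.

```bash
python3 -m inch '[{"offset":[40,1,-1],"spin":0},{"offset":[80,1,-1],"spin":0},{"offset":[115,1,-1],"spin":0},{"offset":[137,1,-1],"spin":0},{"offset":[137,1,-1],"spin":0}]'; python3 -c "
from h import *
go([431.5,311.8,101],72)
"
```

```text
clock: 2.7
ee_pos: [0.4294, 0.3077, 0.0997]
tcp_rot: [0.25, 1.562, -0.258]
wrist_force: [-0.7, 0.9, -0.5]
opening: 1.0
t 2.7 tcp [429.4 307.7  99.7] toolx [-0.0067 -0.0042 -1.    ] jaw 71.48 j [ 0.515  0.09   1.579 -0.     1.48  -0.733] F [-0.7  0.9 -0.5] op 1.0
offset [-1.3  4.6  0.7]
spin -0.52
```

```bash
python3 -m inch '[{"offset":[0,3,0],"spin":-0.5},{"offset":[0,3,0],"spin":-0.5},{"offset":[0,3,0],"spin":-0.5}]'; python3 -c "
from h import *
go([431.5,311.8,101],72)
"
```

```text
clock: 3.0
ee_pos: [0.4342, 0.3139, 0.1058]
tcp_rot: [0.247, 1.553, -0.243]
wrist_force: [-0.5, 0.3, -0.2]
opening: 0.998
t 3.0 tcp [434.2 313.9 105.8] toolx [ 0.0037  0.002  -1.    ] jaw 72.1 j [ 0.52   0.094  1.563 -0.     1.481 -0.738] F [-0.5  0.3 -0.2] op 0.998
offset [ 4.8 -2.8 -1.9]
spin 0.1
```

Oscillating; I'll let it settle.

```bash
python3 -m inch '[{"offset":[0,0,0],"spin":0},{"offset":[0,0,0],"spin":0},{"offset":[0,0,0],"spin":0},{"offset":[0,0,0],"spin":0},{"offset":[0,0,0],"spin":0}]'; python3 -c "
from h import *
go([431.5,311.8,101],72)
"
```

```text
clock: 3.5
ee_pos: [0.4329, 0.3134, 0.1034]
tcp_rot: [0.245, 1.557, -0.245]
wrist_force: [-0.1, 0.2, 0.0]
opening: 0.998
t 3.5 tcp [432.9 313.4 103.4] toolx [-1.e-04 -1.e-04 -1.e+00] jaw 72.13 j [ 0.521  0.096  1.566 -0.     1.48  -0.738] F [-0.1  0.2  0. ] op 0.998
offset [ 2.4 -1.9 -0.8]
spin 0.13
```

```bash
python3 -m inch '[{"offset":[1,-1,-0.5],"spin":0},{"offset":[2,-2,-1],"spin":0},{"offset":[2,-2,-1],"spin":0},{"offset":[2,-2,-1],"spin":0},{"offset":[2,-2,-1],"spin":0}]'; python3 -m inch '[{"offset":[0,0,0],"spin":0},{"offset":[0,0,0],"spin":0},{"offset":[0,0,0],"spin":0},{"offset":[0,0,0],"spin":0},{"offset":[0,0,0],"spin":0}]' 0 40; python3 -c "
from h import *
go([431.5,311.8,101],72)
"
```

```text
clock: 4.0
ee_pos: [0.4314, 0.3118, 0.1014]
tcp_rot: [0.245, 1.557, -0.245]
wrist_force: [-0.6, -0.6, -0.5]
opening: 1.002
clock: 4.5
ee_pos: [0.4314, 0.3118, 0.1014]
tcp_rot: [0.245, 1.557, -0.245]
wrist_force: [-0.0, 0.3, 0.3]
opening: 0.611
t 4.5 tcp [431.4 311.8 101.4] toolx [ 1.e-04 -1.e-04 -1.e+00] jaw 72.13 j [ 0.519  0.092  1.574 -0.     1.476 -0.74 ] F [-0.   0.3  0.3] op 0.611
offset [0.4 0.1 0.1]
spin 0.13
```

```bash
for i in 1 2; do python3 -m inch '[{"offset":[0,0,0],"spin":0},{"offset":[0,0,0],"spin":0},{"offset":[0,0,0],"spin":0},{"offset":[0,0,0],"spin":0},{"offset":[0,0,0],"spin":0}]' ; done; python3 -c "
from h import *
go([431.5,311.8,101],72)
"
```

```text
clock: 5.0
ee_pos: [0.4314, 0.3118, 0.1014]
tcp_rot: [0.245, 1.557, -0.245]
wrist_force: [0.5, 0.2, -0.5]
opening: 0.186
clock: 5.5
ee_pos: [0.4314, 0.312, 0.1013]
tcp_rot: [0.245, 1.557, -0.244]
wrist_force: [0.9, 1.6, -1.6]
opening: 0.142
t 5.5 tcp [431.4 312.  101.3] toolx [ 2.e-04  4.e-04 -1.e+00] jaw 72.13 j [ 0.519  0.092  1.574  0.     1.475 -0.74 ] F [ 0.9  1.6 -1.6] op 0.142
offset [ 0.3 -0.2  0.1]
spin 0.13
```

```bash
python3 -m inch '[{"offset":[-6,0,0],"spin":0},{"offset":[-18,0,0],"spin":0},{"offset":[-34,0,0],"spin":0},{"offset":[-54,0,0],"spin":0},{"offset":[-76,0,0],"spin":0}]' ;python3 -m inch '[{"offset":[-20,0,0],"spin":0},{"offset":[-36,0,0],"spin":0},{"offset":[-46,0,0],"spin":0},{"offset":[-50,0,0],"spin":0},{"offset":[-50,0,0],"spin":0}]' ;  python3 -c "
from h import *
go([540.5,82,225],78)
"
python3 - <<'E'
from h import *
t,dt=eyes.grab_frame("top");s,d=eyes.grab_frame("side"); np.savez("side2.npz",im=s,d=d)
f=lambda a,x,y,w,h:cv2.resize(a[y:y+h,x:x+w],(400,400),interpolation=cv2.INTER_CUBIC)
cv2.imwrite("pics/c2.png",np.hstack([f(t,90,180,150,150),f(s,150,40,150,150)]))
E
```

```text
clock: 6.0
ee_pos: [0.4308, 0.3106, 0.1787]
tcp_rot: [0.243, 1.558, -0.247]
wrist_force: [-0.1, 0.6, -1.4]
opening: 0.148
clock: 6.5
ee_pos: [0.4314, 0.3115, 0.228]
tcp_rot: [0.245, 1.556, -0.245]
wrist_force: [-0.6, 0.1, -1.6]
opening: 0.15
t 6.5 tcp [431.4 311.5 228. ] toolx [ 5.e-04 -4.e-04 -1.e+00] jaw 72.12 j [ 5.190e-01  4.400e-02  1.372e+00 -1.000e-03  1.725e+00 -7.400e-01] F [-0.6  0.1 -1.6] op 0.15
offset [   3.1 -184.9  174.3]
spin -5.88
```

View pics/c2.png

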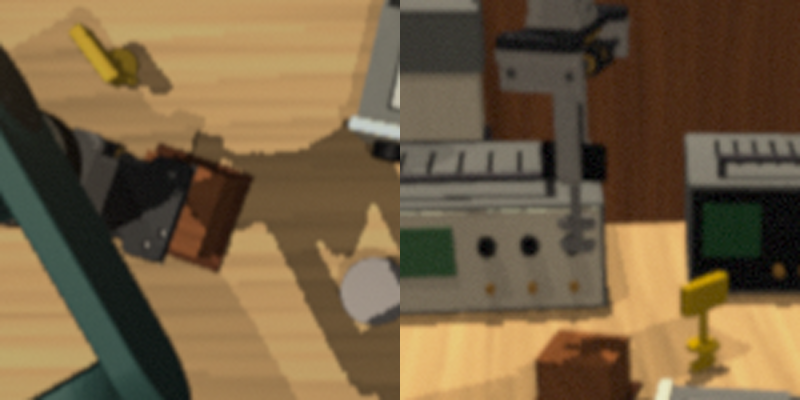

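```bash
python3 -m inch '[{"offset":[0,-15,14],"spin":-1},{"offset":[0,-43,40],"spin":-2},{"offset":[0,-75,70],"spin":-3},{"offset":[0,-107,100],"spin":-4},{"offset":[0,-137,129],"spin":-5}]' ;python3 -m inch '[{"offset":[0,-25,24],"spin":-0.5},{"offset":[0,-40,38],"spin":-0.9},{"offset":[0,-48,46],"spin":-0.9},{"offset":[0,-48,46],"spin":-0.9},{"offset":[0,-48,46],"spin":-0.9}]' ; python3 -m inch '[{"offset":[0,0,0],"spin":0},{"offset":[0,0,0],"spin":0},{"offset":[0,0,0],"spin":0},{"offset":[0,0,0],"spin":0}]'; python3 -c "
from h import *
go([540.5,82,192],78)
"
python3 - <<'E'
from h import *
t,dt=eyes.grab_frame("top");s,d=eyes.grab_frame("side"); np.savez("side3.npz",im=s,d=d)
f=lambda a,x,y,w,h:cv2.resize(a[y:y+h,x:x+w],(400,400),interpolation=cv2.INTER_CUBIC)
cv2.imwrite("pics/c3.png",np.hstack([f(t,200,110,150,150),f(s,210,90,130,130)]))
E
```

```text
clock: 7.1
ee_pos: [0.5119, 0.14, 0.2262]
tcp_rot: [0.175, 1.566, -0.177]
wrist_force: [1.0, 0.1, -1.4]
opening: 0.148
clock: 7.6
ee_pos: [0.5457, 0.0855, 0.2269]
tcp_rot: [0.164, 1.566, -0.163]
wrist_force: [0.7, -0.7, -2.0]
opening: 0.147
clock: 8.0
ee_pos: [0.5461, 0.0853, 0.2276]
tcp_rot: [0.163, 1.564, -0.163]
wrist_force: [0.5, 0.6, -1.8]
opening: 0.145
t 8.0 tcp [546.1  85.3 227.6] toolx [ 3.e-04 -0.e+00 -1.e+00] jaw 78.08 j [ 0.052  0.09   1.324 -0.     1.727 -1.31 ] F [ 0.5  0.6 -1.8] op 0.145
offset [35.6 -4.4 -4.8]
spin 0.08
```

View pics/c3.png

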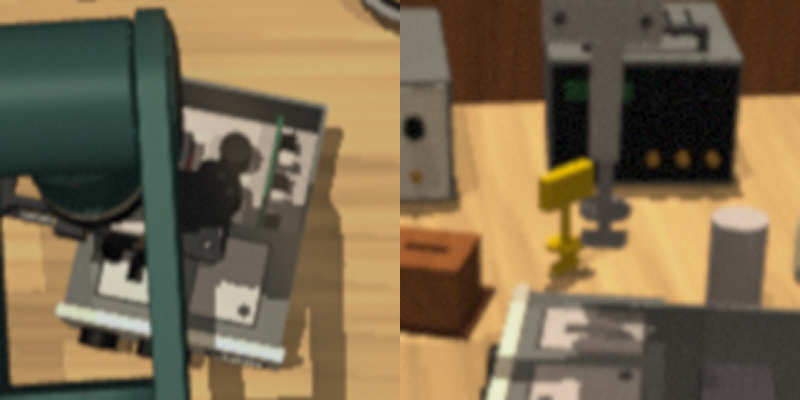

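```bash
python3 -m inch '[{"offset":[8,-1.4,-1.6],"spin":0},{"offset":[22,-2.8,-3.2],"spin":0},{"offset":[36,-4.4,-4.8],"spin":0},{"offset":[43,-4.4,-4.8],"spin":0},{"offset":[45,-4.4,-4.8],"spin":0}]' ; python3 -m inch '[{"offset":[0,0,0],"spin":0},{"offset":[0,0,0],"spin":0},{"offset":[0,0,0],"spin":0},{"offset":[0,0,0],"spin":0}]'; python3 - <<'E'
from h import *
go([540.5,82,143],78)
s,d=eyes.grab_frame("side"); np.savez("side4.npz",im=s,d=d)
x,y,w,h=240,120,80,100
c=cv2.resize(s[y:y+h,x:x+w],(640,600),interpolation=cv2.INTER_CUBIC)
e=bot.read_state()["ee_pos"]
P=cloud("side",d)
m=np.zeros(d.shape,bool); m[120:205,240:320]=1; m&=np.hypot(P[...,0]-e[0],P[...,1]-e[1])<.03
for lo,hi in((-.066,-.055),(-.052,-.044),(-.042,-.036),(-.034,-.025)):
    k=m&(P[...,2]>e[2]+lo)&(P[...,2]<e[2]+hi)&(P[...,2]>.105)
    q=P[k]-e; v=np.argwhere(k)
    if len(q): print(lo,len(q),(q.min(0)*1000).round(1),(q.max(0)*1000).round(1),"px",v.min(0),v.max(0))
for z in(0,-.036,-.042,-.066): print(z,proj("side",e+[0,0,z]).round(1))
cv2.imwrite("pics/c4.png",c)
E
```

```text
clock: 8.6
ee_pos: [0.5395, 0.0813, 0.1801]
tcp_rot: [0.164, 1.568, -0.165]
wrist_force: [-0.0, -0.0, -1.1]
opening: 0.149
clock: 9.0
ee_pos: [0.541, 0.0815, 0.1831]
tcp_rot: [0.164, 1.563, -0.164]
wrist_force: [-0.1, -0.3, -2.0]
opening: 0.143
t 9.0 tcp [541.   81.5 183.1] toolx [ 0.0013 -0.     -1.    ] jaw 78.03 j [ 0.046  0.085  1.417 -0.     1.638 -1.316] F [-0.1 -0.3 -2. ] op 0.143
offset [40.1  0.4 -0.7]
spin 0.03
-0.066 54 [-14.7  -6.2 -64.9] [ 18.   12.7 -55.2] px [183 266] [190 281]
-0.052 9 [ -2.3  -5.7 -51.6] [  5.9  -0.6 -47.9] px [183 272] [185 276]
-0.042 28 [-15.4 -17.7 -40.7] [ 18.5  -2.6 -36.4] px [178 266] [182 282]
-0.034 45 [-13.8 -18.2 -34. ] [ 17.7  11.8 -25.1] px [173 266] [180 281]
0 [[273.4 161.5]]
-0.036 [[273.  177.3]]
-0.042 [[272.9 179.8]]
-0.066 [[272.7 189.9]]
```

View pics/c4.png

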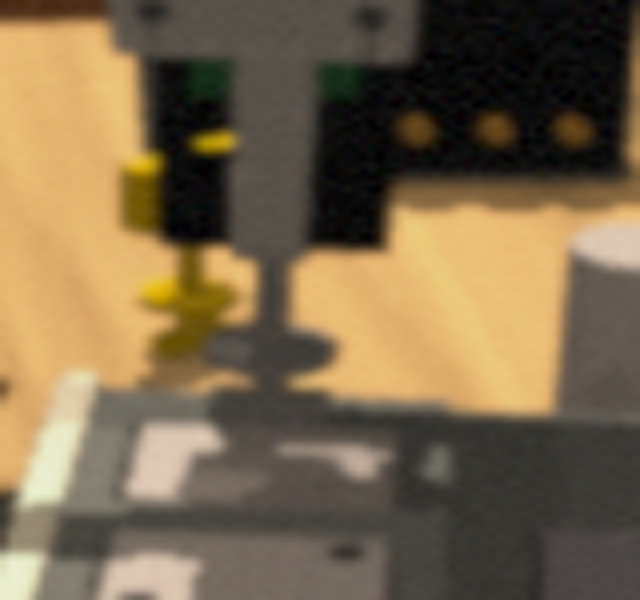

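```bash
python3 -m inch '[{"offset":[3,0.2,-0.3],"spin":0},{"offset":[8,0.4,-0.6],"spin":0},{"offset":[13,0.4,-0.6],"spin":0},{"offset":[18,0.4,-0.6],"spin":0},{"offset":[21,0.4,-0.6],"spin":0}]' ; python3 -m inch '[{"offset":[1,0,0],"spin":0},{"offset":[2,0,0],"spin":0},{"offset":[4,0,0],"spin":0},{"offset":[4,0,0],"spin":0},{"offset":[4,0,0],"spin":0}]'; python3 - <<'E'
from h import *
go([540.5,82,143],78)
E
```

```text
clock: 9.55
ee_pos: [0.5397, 0.0819, 0.1604]
tcp_rot: [0.164, 1.566, -0.164]
wrist_force: [-0.1, -0.2, -1.4]
opening: 0.147
clock: 10.05
ee_pos: [0.5402, 0.0819, 0.1576]
tcp_rot: [0.164, 1.564, -0.164]
wrist_force: [-0.0, 0.1, -1.0]
opening: 0.149
t 10.05 tcp [540.2  81.9 157.6] toolx [ 2.e-04 -1.e-04 -1.e+00] jaw 78.03 j [ 0.047  0.093  1.459 -0.     1.589 -1.315] F [-0.   0.1 -1. ] op 0.149
offset [14.6  0.1  0.3]
spin 0.03
```

```bash
python3 -m inch '[{"offset":[2,0,0],"spin":0},{"offset":[5,0,0],"spin":0},{"offset":[9,0,0],"spin":0},{"offset":[12,0,0],"spin":0},{"offset":[14,0,0],"spin":0}]' ; python3 -m inch '[{"offset":[0,0,0],"spin":0},{"offset":[0,0,0],"spin":0},{"offset":[0,0,0],"spin":0}]'; python3 - <<'E'
from h import *
go([540.5,82,143],78)
s,d=eyes.grab_frame("side")
cv2.imwrite("pics/c5.png",cv2.resize(s[120:220,240:320],(640,600),interpolation=cv2.INTER_CUBIC))
E
```

```text
clock: 10.55
ee_pos: [0.5399, 0.0819, 0.1428]
tcp_rot: [0.164, 1.565, -0.164]
wrist_force: [0.1, -0.2, -1.8]
opening: 0.149
clock: 10.85
ee_pos: [0.5403, 0.082, 0.1437]
tcp_rot: [0.164, 1.564, -0.164]
wrist_force: [0.1, 0.7, -1.6]
opening: 0.149
t 10.85 tcp [540.3  82.  143.7] toolx [ 5.e-04 -1.e-04 -1.e+00] jaw 78.03 j [ 0.047  0.099  1.48  -0.     1.562 -1.315] F [ 0.1  0.7 -1.6] op 0.149
offset [0.7 0.1 0.2]
spin 0.03
```

View pics/c5.png

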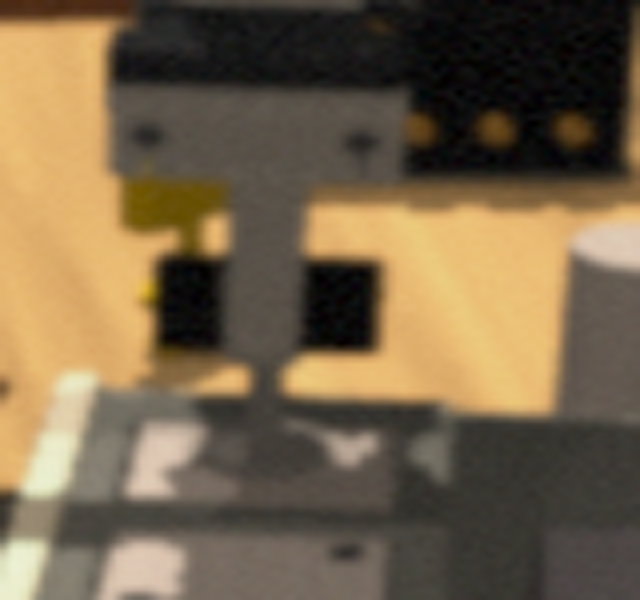

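The collar sits at crop (270,450), right at the module's top, and there is no contact force, so the lug is in the chamber. Next is the quarter turn.

```bash
python3 -m inch '[{"offset":[1,0,0],"spin":4},{"offset":[1,0,0],"spin":11},{"offset":[1,0,0],"spin":19},{"offset":[1,0,0],"spin":27},{"offset":[1,0,0],"spin":35}]' ;python3 -m inch '[{"offset":[0,0,0],"spin":8},{"offset":[0,0,0],"spin":16},{"offset":[0,0,0],"spin":24},{"offset":[0,0,0],"spin":32},{"offset":[0,0,0],"spin":40}]' ; python3 -m inch '[{"offset":[0,0,0],"spin":8},{"offset":[0,0,0],"spin":13},{"offset":[0,0,0],"spin":15},{"offset":[0,0,0],"spin":15},{"offset":[0,0,0],"spin":15}]'; python3 - <<'E'
from h import *
go([540.5,82,143],-12)
s,d=eyes.grab_frame("side")
cv2.imwrite("pics/c6.png",cv2.resize(s[120:220,240:320],(640,600),interpolation=cv2.INTER_CUBIC))
E
```

```text
clock: 11.4
ee_pos: [0.5403, 0.082, 0.1426]
tcp_rot: [0.645, 1.472, -0.645]
wrist_force: [-0.3, -0.3, -2.1]
opening: 0.145
clock: 11.9
ee_pos: [0.5402, 0.082, 0.1427]
tcp_rot: [1.175, 1.231, -1.174]
wrist_force: [0.0, 0.4, -1.9]
opening: 0.145
clock: 12.4
ee_pos: [0.5402, 0.082, 0.1426]
tcp_rot: [1.361, 1.103, -1.361]
wrist_force: [0.9, 0.3, -2.0]
opening: 0.147
t 12.4 tcp [540.2  82.  142.6] toolx [ 3.e-04 -1.e-04 -1.e+00] jaw -11.92 j [ 0.047  0.1    1.482 -0.     1.56   0.255] F [ 0.9  0.3 -2. ] op 0.147
offset [-0.4  0.3 -0.1]
spin 0.08
```

View pics/c6.png

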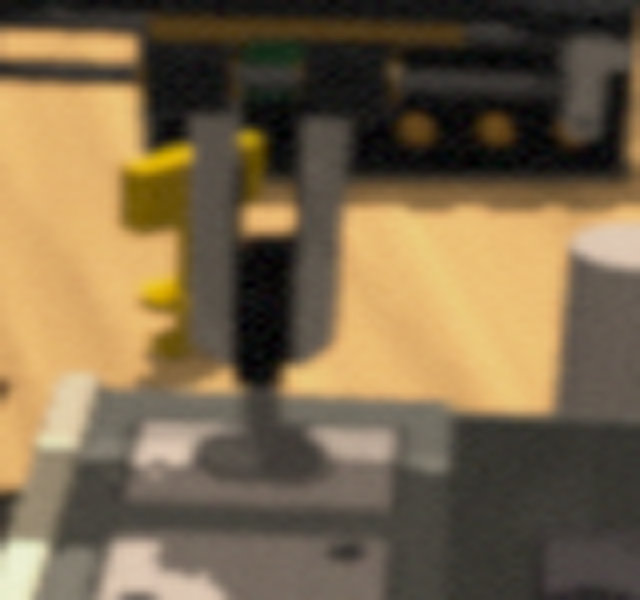

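The handle now lies across the module, at crop (265,310), so the key is turned. I'll pull up slowly.

```bash
python3 -m inch '[{"offset":[-1,0,0],"spin":0},{"offset":[-3,0,0],"spin":0},{"offset":[-5,0,0],"spin":0},{"offset":[-8,0,0],"spin":0},{"offset":[-11,0,0],"spin":0}]' ;python3 -m inch '[{"offset":[-4,0,0],"spin":0},{"offset":[-8,0,0],"spin":0},{"offset":[-12,0,0],"spin":0},{"offset":[-14,0,0],"spin":0},{"offset":[-14,0,0],"spin":0}]' ;  python3 - <<'E'
from h import *
go([540.5,82,262],-12)
s,d=eyes.grab_frame("side")
cv2.imwrite("pics/c7.png",cv2.resize(s[110:240,230:334],(640,600),interpolation=cv2.INTER_CUBIC))
E
```

```text
clock: 12.95
ee_pos: [0.5394, 0.0819, 0.1523]
tcp_rot: [1.36, 1.105, -1.364]
wrist_force: [0.9, -0.1, -6.6]
opening: 0.149
clock: 13.45
ee_pos: [0.5404, 0.082, 0.1681]
tcp_rot: [1.362, 1.102, -1.361]
wrist_force: [-0.3, 0.6, -7.2]
opening: 0.147
t 13.45 tcp [540.4  82.  168.1] toolx [ 1.1e-03 -1.0e-04 -1.0e+00] jaw -11.97 j [ 0.047  0.089  1.443 -0.     1.609  0.256] F [-0.3  0.6 -7.2] op 0.147
offset [-93.9   0.2  -0.1]
spin 0.03
```

View pics/c7.png

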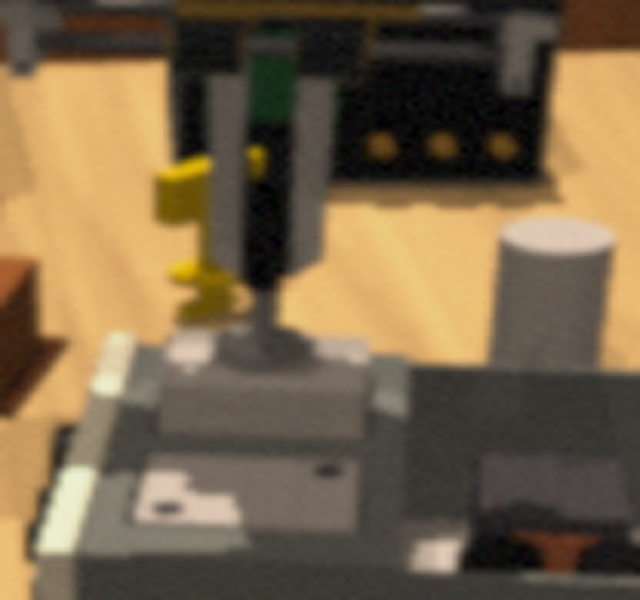

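The module, at crop (265,390), is rising straight on the key, and the wrist carries the extra weight.

```bash
python3 -m inch '[{"offset":[-4,0,0],"spin":0},{"offset":[-11,0,0],"spin":0},{"offset":[-19,0,0],"spin":0},{"offset":[-27,0,0],"spin":0},{"offset":[-35,0,0],"spin":0}]' ;python3 -m inch '[{"offset":[-9,0,0],"spin":0},{"offset":[-18,0,0],"spin":0},{"offset":[-27,0,0],"spin":0},{"offset":[-36,0,0],"spin":0},{"offset":[-45,0,0],"spin":0}]' ; python3 -m inch '[{"offset":[-9,0,0],"spin":0},{"offset":[-16,0,0],"spin":0},{"offset":[-20,0,0],"spin":0},{"offset":[-22,0,0],"spin":0},{"offset":[-22,0,0],"spin":0}]' ; python3 - <<'E'
from h import *
go([560,-367,265],5)
s,d=eyes.grab_frame("side")
cv2.imwrite("pics/c8.png",s)
E
```

```text
clock: 14.0
ee_pos: [0.5404, 0.082, 0.2037]
tcp_rot: [1.362, 1.102, -1.361]
wrist_force: [-0.5, 0.7, -6.6]
opening: 0.15
clock: 14.5
ee_pos: [0.5401, 0.082, 0.2482]
tcp_rot: [1.361, 1.103, -1.361]
wrist_force: [0.8, 0.0, -6.7]
opening: 0.143
clock: 15.0
ee_pos: [0.5402, 0.082, 0.2695]
tcp_rot: [1.361, 1.103, -1.361]
wrist_force: [1.5, -1.3, -7.3]
opening: 0.144
t 15.0 tcp [540.2  82.  269.5] toolx [ 1.e-04 -1.e-04 -1.e+00] jaw -11.97 j [ 0.047  0.076  1.257 -0.     1.808  0.256] F [ 1.5 -1.3 -7.3] op 0.144
offset [  4.6 112.5 435.1]
spin -16.97
```

View pics/c8.png

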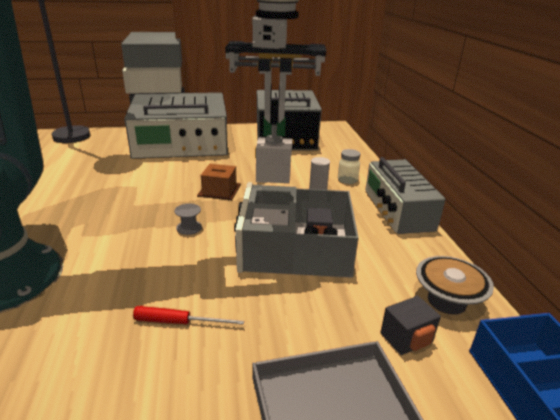

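The module at (273,160) hangs clear of the chassis, and the blank one is still in its well at (268,222). I'll carry it to the tray.

```bash
python3 -m inch '[{"offset":[0,2,8],"spin":0},{"offset":[0,5,22],"spin":0},{"offset":[0,11,44],"spin":0},{"offset":[0,18,70],"spin":0},{"offset":[0,26,100],"spin":0}]' ;python3 -m inch '[{"offset":[0,8,31],"spin":0},{"offset":[0,16,62],"spin":0},{"offset":[0,24,93],"spin":0},{"offset":[0,32,124],"spin":0},{"offset":[0,40,155],"spin":0}]' ; python3 -m inch '[{"offset":[0,8,31],"spin":-2},{"offset":[0,16,60],"spin":-4},{"offset":[0,22,84],"spin":-7},{"offset":[0,27,103],"spin":-10},{"offset":[0,31,118],"spin":-13}]' ; python3 - <<'E'
from h import *
go([560,-367,200],5)
E
```

```text
clock: 15.55
ee_pos: [0.5445, -0.023, 0.2692]
tcp_rot: [1.361, 1.103, -1.362]
wrist_force: [0.3, 0.1, -7.1]
opening: 0.144
clock: 16.05
ee_pos: [0.551, -0.1839, 0.2692]
tcp_rot: [1.362, 1.102, -1.363]
wrist_force: [0.2, 0.1, -6.0]
opening: 0.149
clock: 16.55
ee_pos: [0.5565, -0.306, 0.2686]
tcp_rot: [1.195, 1.218, -1.198]
wrist_force: [0.2, 0.5, -7.5]
opening: 0.148
t 16.55 tcp [ 556.5 -306.   268.6] toolx [-1.5e-03 -4.0e-04 -1.0e+00] jaw 1.01 j [-5.910e-01  2.810e-01  1.022e+00 -1.000e-03  1.840e+00 -6.090e-01] F [ 0.2  0.5 -7.5] op 0.148
offset [68.6  2.5 61. ]
spin -3.99
```

```bash
python3 -m inch '[{"offset":[0,1,18],"spin":-2},{"offset":[4,2,36],"spin":-4},{"offset":[10,2.5,50],"spin":-4},{"offset":[18,2.5,58],"spin":-4},{"offset":[28,2.5,61],"spin":-4}]' ; python3 -m inch '[{"offset":[8,0,0],"spin":0},{"offset":[14,0,0],"spin":0},{"offset":[18,0,0],"spin":0},{"offset":[20,0,0],"spin":0},{"offset":[20,0,0],"spin":0}]' ; python3 - <<'E'
from h import *
s,d=eyes.grab_frame("side");t,dt=eyes.grab_frame("top"); s,t=[cv2.resize(a,(400,300)) for a in(s,t)]
cv2.imwrite("pics/c9.png",np.hstack([s,t]))
go([560,-367,135],5)
E
```

```text
clock: 17.05
ee_pos: [0.5608, -0.3652, 0.2403]
tcp_rot: [1.146, 1.249, -1.146]
wrist_force: [-0.5, -0.3, -6.6]
opening: 0.147
clock: 17.55
ee_pos: [0.5613, -0.3635, 0.2215]
tcp_rot: [1.144, 1.25, -1.144]
wrist_force: [-0.0, -0.4, -6.1]
opening: 0.146
t 17.65 tcp [ 561.5 -363.8  222.1] toolx [ 8.e-04 -7.e-04 -1.e+00] jaw 5.05 j [-0.66   0.356  1.017 -0.     1.767 -0.748] F [ 0.2 -0.1 -6.7] op 0.146
offset [87.1 -1.8  2.9]
spin 0.05
```

View pics/c9.png

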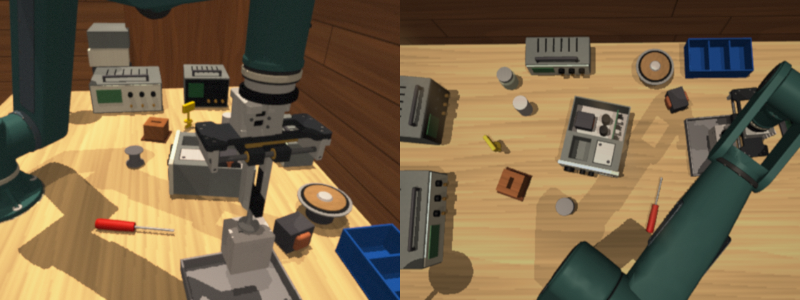

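```bash
python3 -m inch '[{"offset":[6,-0.5,1],"spin":0},{"offset":[18,-1,2],"spin":0},{"offset":[34,-1.8,2.9],"spin":0},{"offset":[50,-1.8,2.9],"spin":0},{"offset":[64,-1.8,2.9],"spin":0}]' ; python3 -m inch '[{"offset":[10,0,0],"spin":0},{"offset":[17,0,0],"spin":0},{"offset":[21,0,0],"spin":0},{"offset":[23,0,0],"spin":0},{"offset":[23,0,0],"spin":0}]' ;python3 -m inch '[{"offset":[0,0,0],"spin":0},{"offset":[0,0,0],"spin":0},{"offset":[0,0,0],"spin":0},{"offset":[0,0,0],"spin":0}]' ; python3 - <<'E'
from h import *
go([560,-367,126],5)
E
```

```text
clock: 18.15
ee_pos: [0.5591, -0.3668, 0.1552]
tcp_rot: [1.145, 1.252, -1.145]
wrist_force: [-0.4, -0.2, -7.2]
opening: 0.145
clock: 18.65
ee_pos: [0.5599, -0.3672, 0.1348]
tcp_rot: [1.144, 1.249, -1.144]
wrist_force: [-0.5, -0.3, -6.6]
opening: 0.146
clock: 19.05
ee_pos: [0.5598, -0.3671, 0.1348]
tcp_rot: [1.144, 1.249, -1.144]
wrist_force: [0.0, -0.2, -7.6]
opening: 0.145
t 19.05 tcp [ 559.8 -367.1  134.8] toolx [ 4.e-04 -4.e-04 -1.e+00] jaw 5.03 j [-0.665  0.374  1.165 -0.     1.601 -0.753] F [ 0.  -0.2 -7.6] op 0.145
offset [ 8.8  0.2 -0.1]
spin 0.03
```

```bash
python3 -m inch '[{"offset":[1.5,0,0],"spin":0},{"offset":[3,0,0],"spin":0},{"offset":[4.5,0,0],"spin":0},{"offset":[6,0,0],"spin":0},{"offset":[7.5,0,0],"spin":0}]' ; python3 -m inch '[{"offset":[1,0,0],"spin":0},{"offset":[2,0,0],"spin":0},{"offset":[3,0,0],"spin":0},{"offset":[3,0,0],"spin":0},{"offset":[3,0,0],"spin":0}]' ; python3 - <<'E'
from h import *
go([560,-367,122],5)
E
```

```text
clock: 19.55
ee_pos: [0.5597, -0.367, 0.1267]
tcp_rot: [1.144, 1.25, -1.144]
wrist_force: [-0.7, 0.1, -7.0]
opening: 0.147
clock: 20.05
ee_pos: [0.5601, -0.3673, 0.1249]
tcp_rot: [1.144, 1.248, -1.144]
wrist_force: [-0.5, -0.4, -1.0]
opening: 0.145
t 20.05 tcp [ 560.1 -367.3  124.9] toolx [ 0.0014 -0.001  -1.    ] jaw 5.03 j [-0.665  0.378  1.18   0.     1.582 -0.753] F [-0.5 -0.4 -1. ] op 0.145
offset [ 2.9 -0.1 -0.3]
spin 0.03
```

The module is down: the load dropped from 7 to 1 N. I'll lower the key onto its collar.

```bash
python3 -m inch '[{"offset":[0.7,0,0],"spin":0},{"offset":[1.5,0,0],"spin":0},{"offset":[2.2,0,0],"spin":0},{"offset":[2.2,0,0],"spin":0},{"offset":[2.2,0,0],"spin":0}]' ; python3 -m inch '[{"offset":[0.5,0,0],"spin":0},{"offset":[1,0,0],"spin":0},{"offset":[1,0,0],"spin":0}]';python3 -m inch '[{"offset":[0.4,0,0],"spin":0},{"offset":[0.8,0,0],"spin":0},{"offset":[0.8,0,0],"spin":0}]'; python3 - <<'E'
from h import *
go([560,-367,122],5)
s,d=eyes.grab_frame("side")
cv2.imwrite("pics/c10.png",cv2.resize(s[220:420,240:440],(600,600),interpolation=cv2.INTER_CUBIC))
E
```

```text
clock: 20.55
ee_pos: [0.5597, -0.367, 0.1217]
tcp_rot: [1.144, 1.25, -1.144]
wrist_force: [-0.1, -1.1, -2.1]
opening: 0.149
clock: 20.85
ee_pos: [0.5598, -0.3671, 0.1213]
tcp_rot: [1.144, 1.249, -1.144]
wrist_force: [-1.7, 0.5, 1.6]
opening: 0.148
clock: 21.15
ee_pos: [0.5598, -0.3671, 0.1213]
tcp_rot: [1.144, 1.248, -1.144]
wrist_force: [-2.2, 1.0, 5.3]
opening: 0.145
t 21.15 tcp [ 559.8 -367.1  121.3] toolx [ 8.e-04 -8.e-04 -1.e+00] jaw 5.03 j [-0.665  0.379  1.186 -0.     1.576 -0.753] F [-2.2  1.   5.3] op 0.145
offset [-0.7  0.2 -0.1]
spin 0.03
```

View pics/c10.png

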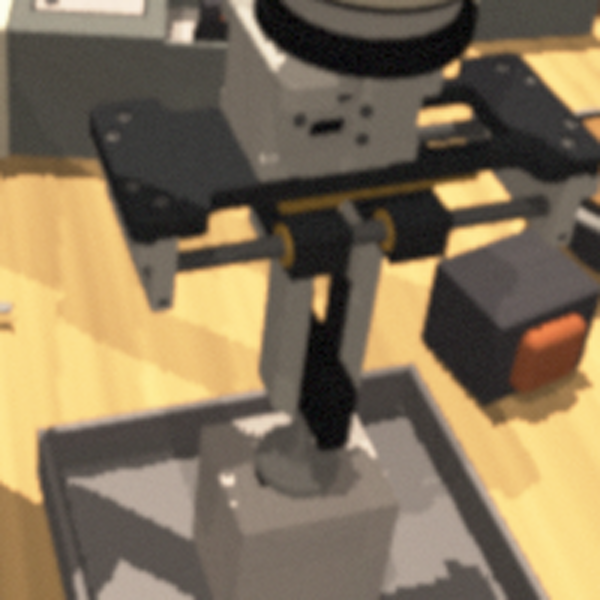

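The picture shows the module upright on the tray floor at crop (295,500), with the collar seated on it and +5 N of contact. I'll ease off and open.

```bash
python3 -m inch '[{"offset":[-0.5,0,0],"spin":0},{"offset":[-0.8,0,0],"spin":0},{"offset":[-0.8,0,0],"spin":0},{"offset":[-0.8,0,0],"spin":0}]'; for i in 1 2 3; do python3 -m inch '[{"offset":[0,0,0],"spin":0},{"offset":[0,0,0],"spin":0},{"offset":[0,0,0],"spin":0},{"offset":[0,0,0],"spin":0},{"offset":[0,0,0],"spin":0}]' 70; done
```

```text
clock: 21.6
ee_pos: [0.5598, -0.3672, 0.1213]
tcp_rot: [1.144, 1.249, -1.144]
wrist_force: [-2.0, 0.9, 4.9]
opening: 0.15
clock: 22.1
ee_pos: [0.5597, -0.367, 0.1203]
tcp_rot: [1.144, 1.25, -1.144]
wrist_force: [-0.1, -0.3, 0.1]
opening: 0.539
clock: 22.6
ee_pos: [0.5597, -0.367, 0.1208]
tcp_rot: [1.144, 1.249, -1.144]
wrist_force: [0.9, -0.1, 0.4]
opening: 0.701
clock: 23.1
ee_pos: [0.5597, -0.3671, 0.1208]
tcp_rot: [1.144, 1.249, -1.144]
wrist_force: [0.3, 0.4, 0.7]
opening: 0.7
```

Released; I'll retreat straight up, then clear to the side for a look.

```bash
python3 -m inch '[{"offset":[-5,0,0],"spin":0},{"offset":[-18,0,0],"spin":0},{"offset":[-36,0,0],"spin":0},{"offset":[-56,0,0],"spin":0},{"offset":[-76,0,0],"spin":0}]'; python3 -m inch '[{"offset":[-20,0,0],"spin":0},{"offset":[-40,0,0],"spin":0},{"offset":[-55,0,0],"spin":0},{"offset":[-60,0,0],"spin":0},{"offset":[-60,0,0],"spin":0}]';  python3 - <<'E'
from h import *
go([330,-300,260],None)
s,d=eyes.grab_frame("side")
cv2.imwrite("pics/c11.png",s)
E
```

```text
clock: 23.6
ee_pos: [0.5599, -0.3672, 0.199]
tcp_rot: [1.144, 1.248, -1.144]
wrist_force: [-0.5, 0.2, -0.4]
opening: 0.7
clock: 24.1
ee_pos: [0.5601, -0.3674, 0.2588]
tcp_rot: [1.144, 1.246, -1.144]
wrist_force: [0.5, 0.6, -0.7]
opening: 0.7
t 24.1 tcp [ 560.1 -367.4  258.8] toolx [ 0.0026 -0.0021 -1.    ] jaw 5.03 j [-0.665  0.359  0.942 -0.     1.838 -0.753] F [ 0.5  0.6 -0.7] op 0.7
offset [  -1.9 -223.3  -87.3]
```

View pics/c11.png

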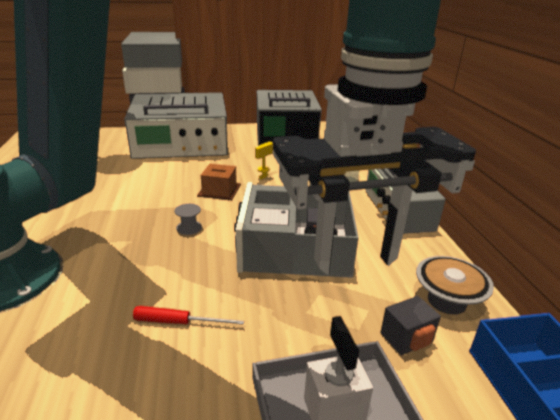

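```bash
python3 -m inch '[{"offset":[0,-15,-5],"spin":0},{"offset":[0,-45,-15],"spin":0},{"offset":[0,-80,-30],"spin":0},{"offset":[0,-115,-45],"spin":0},{"offset":[0,-150,-58],"spin":0}]'; python3 -m inch '[{"offset":[0,-25,-10],"spin":0},{"offset":[0,-45,-20],"spin":0},{"offset":[0,-55,-25],"spin":0},{"offset":[0,-55,-25],"spin":0},{"offset":[0,-55,-25],"spin":0}]';  python3 - <<'E'
from h import *
s,d=eyes.grab_frame("top"); P=cloud("top",d)
cv2.imwrite("pics/c12.png",np.hstack([cv2.resize(s[130:280,380:500],(400,500)),cv2.resize(s[125:255,215:335],(400,500))]))
m=(P[...,2]>.07)&(P[...,2]<.088); m[:,:390]=0; m[:150]=0;m[255:]=0
rect(P[m][:,:2],"module top"); 
k=(P[...,2]>.112)&(P[...,2]<.13); k[:,:390]=0; k[:150]=0;k[255:]=0
rect(P[k][:,:2],"handle top"); print(np.median(P[m][:,2]),np.median(P[k][:,2]))
x,y,w,h=268,190,38,45; g=s.max(2)[y:y+h,x:x+w]; l,lab,st,ce=cv2.connectedComponentsWithStats((g>165).astype(np.uint8)); i=1+np.argmax(st[1:,4]); rect(ray("top",np.argwhere(lab==i)[:,::-1]+[x,y],.1),"blank")
E
```

```text
clock: 24.65
ee_pos: [0.4034, -0.3213, 0.2552]
tcp_rot: [1.144, 1.252, -1.144]
wrist_force: [-0.9, 0.3, -0.2]
opening: 0.7
clock: 25.15
ee_pos: [0.3486, -0.3024, 0.2563]
tcp_rot: [1.145, 1.25, -1.144]
wrist_force: [0.0, -0.5, -1.0]
opening: 0.701
module top c [ 595.7 -489. ] LxW [323.5  79.1] long ang 106.6 med [ 555.8 -367.9]
handle top c [ 552.  -362.5] LxW [51.6  9.9] long ang 82.1 med [ 553.1 -361. ]
0.07876919447933473 0.1282308564786076
blank c [523.4   3.2] LxW [66.5 53.5] long ang 168.2 med [523.4   3.9]
```

View pics/c12.png

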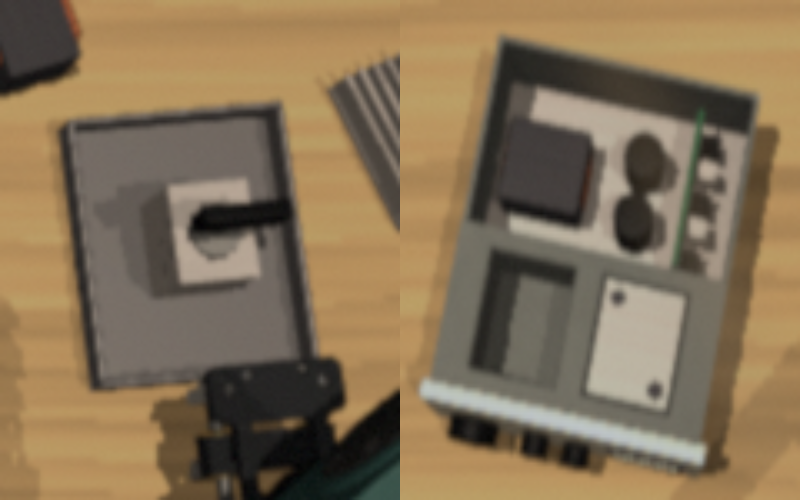

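```bash
python3 - <<'E'
from h import *
s,d=eyes.grab_frame("top"); P=cloud("top",d); n=np.zeros(d.shape,bool); n[165:238,405:480]=1
for lo,hi,l in((.15,.165,"handle top"),(.074,.086,"module top")):
    m=n&(P[...,2]>lo)&(P[...,2]<hi); rect(P[m][:,:2],l); print(np.median(P[m][:,2]))
go(None)
E
```

```text
handle top c [ 558.6 -366.9] LxW [59.9 14.3] long ang 95.0 med [ 557.8 -366.4]
0.15559573701266705
module top c [ 559.5 -367.3] LxW [70.8 58. ] long ang 5.2 med [ 551.8 -362.7]
0.07918265098753192
t 25.25 tcp [ 348.9 -302.5  256.2] toolx [-3.e-04  6.e-04 -1.e+00] jaw 5.06 j [-0.837 -0.114  1.47   0.     1.786 -0.926] F [-0.7 -0.7  0.6] op 0.701
```

The key stands upright over the module, at 90° to its slot. The module is level in the tray and the blank hasn't moved, so I'm handing in.

```bash
python3 -c "
from rig import order
print(order.sign_off())"
```

```text
the job is handed in; nothing more can be done
None
```

I fitted the key into the slotted module, gave it a quarter turn, and pulled the module straight up out of its well. It now stands upright in the grey tray with the key left locked in it. I set it down until the collar seated at about 5 N, then released, and handed in after about 25 s of the 64 s.

**Last checks:**
- **Module:** its top is level at 79 mm and centred at (560, −367) mm, which is the tray's centre. Its heading is 5.2°.
- **Key:** the handle's top is at 156 mm, within about 1 mm of directly above the module's centre. Its heading is 95°, so it is 90° from the slot.
- **Blank module:** it is still in its well, at the same position within 0.3 mm.
- **Robot:** the gripper is clear of everything, with about 1 N or less at the wrist.

**Failed checks:** my first final measurement used wrong height and area limits and gave meaningless numbers for the module and key. I redid it with the right ones, and the results are those above. On the first descent to the key the arm swung a few millimetres, so I let it settle before gripping.

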